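# Turn the objective lens in its service nest and bolt it

## Task

The microscope's objective lens stands loosely in the service nest on the work mat. Turn it about its upright axis until the notch in its flange faces the nest's sliding bolt, then slide the bolt fully home into the notch so that the lens can no longer turn. Leave the lens upright and fully seated in the nest, and do not disturb the other things on the bench.

Things in the scene. Friction and masses are not known exactly. Their poses are not given: they have to be found in the camera images.
- nest: fixed nest: dark steel base plate 140 x 216 x 12 mm (x -70 to 70, y -70 to 146 mm in its frame) with a dark round wall (inner radius 57, 8 high, open towards the bolt) round the lens flange, 2 mm play. Origin at bench height on the wall's axis; z up; +y points from that axis to the bolt. Grey guide blocks and a strap over the bolt lie at y 72 to 88 mm, up to 26 mm high
- lens_center (a point): centre of the loose lens, on its axis, 40 mm above its underside (52 above the bench when seated). 80 mm tall, 0.28 to 0.56 kg: pale metal flange 110 across, 8 thick; black collar 60 across up to 22 mm; then a plain black round barrel 50 across from 22 to 80 mm, to grip. z up; +y from the axis through the notch. Turns in place on the plate; starts with the notch over 50 degrees from the bolt, either way
- lens_notch (a point): middle of the only notch in the lens flange, 46 mm from the lens axis, at the top face of the flange (20 mm above the bench). The notch is 26 mm wide with straight parallel sides, goes right through the flange and is open at the rim; its floor is 37 mm from the axis. The dark base plate shows through it
- bolt_post (a point): middle of the bolt's upright steel post, 18 mm across, standing from 20 to 62 mm above the bench; this point is about 44 mm above the bench. Push or pinch it to slide the bolt. It is 124 mm from the nest's axis with the bolt fully back, 98 mm when home. The bolt bar is 14 mm wide; its round nose ends 56 mm in front of the post's centre
- bolt (a joint): slide of the bolt along the nest's -y, towards the lens, in m: 0 fully back, 0.026 fully home (hard stop) with its nose inside the notch; starts at 0 to 0.006. Friction about 2.5 N, it stays where it is left. If the notch does not face it, the nose runs against the flange's rim at about 0.012
- phone: bystander: black phone lying flat, 150 x 72 x 8 mm, origin at the centre of its underside
- jar_mid (a point): bystander: small white-capped jar, 48 mm across, 55 mm high; point half-way up
- dispenser_mid (a point): bystander: glass solvent dispenser with a steel pump top, 72 mm across, 111 mm high; point half-way up
- tweezers: bystander: steel tweezers lying flat, 148 mm long, 8 mm thick; origin under its middle
Mind the look-alikes: they are no part of the job. What is shaped like the part that bears lens_center but red or yellow is not meant.

How it is judged:
On the way, in this order (a step that is already met when the one before it is completed fails the run):
1. the notch faces the bolt (within 10 mm sideways) with the bolt still back, clear of the flange (x of lens_notch in the frame of nest between -0.01 and 0.01 m and y of lens_notch in the frame of nest above 0.04 m and value of joint bolt below 0.012 m), for 0.2 s.
2. the bolt is home in the notch (within 4 mm of its stop) with the lens in the nest (x of lens_notch in the frame of nest between -0.01 and 0.01 m and y of lens_notch in the frame of nest above 0.04 m and angle between lens_center's own z axis and vertical below 0.06 rad and horizontal distance between lens_center and nest below 0.005 m and z of lens_center in the frame of nest below 0.055 m and value of joint bolt above 0.022 m), for 0.2 s.
At the end, for the whole second after the job is handed in: The notch faces the bolt (within 10 mm sideways), the bolt is within 4 mm of its home stop, and the lens stands upright (within 3.4 degrees), flat on the nest's plate (within 3 mm) and within 5 mm of the nest's axis, at rest (all of step 2 and linear speed of lens below 0.02 m/s); the robot touches nothing.
It fails at once if a bystander was moved by more than 25 mm (distance of any of jar_mid, dispenser_mid, phone, tweezers from where it was at the start of the episode above 0.025 m).
It fails at once if the lens was tipped over (angle between lens_center's own z axis and vertical above 0.6 rad).
It also fails if it takes over 58 s, if anything falls off the work surface, if the arm or the gripper's body presses on something with over 40 N, if the wrist force passes 120 N, or if a joint passes its speed limit or range.

## Robot

A 6-joint arm with a two-finger parallel gripper is mounted at the origin on the work surface. World frame = base frame: x ahead of the robot, y to its left, z up, the work surface at z = 0. Lengths are in m, angles in rad, forces in N, time in s.
With the tool pointing down it reaches from about 0.325 to 0.775 m from the base axis. Payload 5.5 kg.
Tool frame: the origin (TCP) lies between the finger pads; the fingertips stand 8 mm ahead of it and the grasp point (between the pads) lies 11 mm behind it (tcp_to_tips is the distance from the TCP to the fingertips, in m); z points along the fingers, y is the line along which they close (so a half turn about z gives the same grasp; the last joint's range is limited). The gripper opens to 88 mm and grips with 3 to 60 N. Pads are 20 mm wide; open, the fingers measure 115 mm over their backs; the gripper's body (75 mm by 178 mm) begins 61 mm behind the grasp point.
Start: joints at [-1.355, 0.091, 1.231, -0, 1.82, -0.057], TCP at [0.162, -0.578, 0.231] pointing down, gripper open.
Joint ranges: [-2.87, 2.87], [-0.86, 2.18], [0.17, 2.46], [-1.51, 4.65], [0.06, 2.69], [-2.65, 2.65]. Speed limits (rad/s): [2.57, 2.57, 3.01, 3.14, 3.14, 3.14].

## Interface

Orientations are given as a unit quaternion [w, x, y, z].
In Python, from bench import * gives the robot as it stands. Calls block until the motion is done:
- move_to(position, orientation): joint-space move of the TCP to a pose.
- move_l(position, speed=0.15, orientation=None): straight line of the TCP; orientation=None keeps the orientation; speed is the mean speed in m/s.
- movej(angles): joint-space move.
- gripper_open() and close(): open the fingers fully, or close them until they stop; the grip force is fixed at half the most.
- hold(seconds).
- inverse_kinematics(position, orientation): joint angles nearest the present ones, or None.
- state(): the state.
- get_image(name): name is "scene" or "side" or "wrist"; returns a dict with "frame" (420x560x3 uint8, blue, green, red), "depth" (420x560 float32, m along the optical axis (not along the pixel's ray), 0 where there is no reading), "camera_matrix" (3x3 intrinsics, pixels), "view" (4x4, takes a point from world to camera coordinates). Camera axes: x right, y up, looking along -z (the intrinsics and any distortion apply to the point x, -y, -z); pixel columns grow to the right and rows downward; lengths in m; the calibration is good to about 2 mm. The wrist camera is an equidistant fisheye: a pixel r from the principal point sees the ray r / f radians off the axis. A picture is of the moment at which its call begins.
A pose or a line that the arm cannot do raises IKError and nothing moves.
- job_done(): hands the job in; it is judged then, once.
The state is a dict: "time": time; "joint_pos": joint angles; "dq": joint speeds; "joint_torque": joint torques, N m; "ee_pos": TCP position; "ee_rot": TCP orientation; "ft_force": force on the tool from outside, world axes, zero at the start; "moment": the same for the moment, N m; "finger_gap": finger opening in m; "finger_force": force on a finger pad.
Only numpy, scipy, OpenCV 4.12 (cv2) and the standard library are available. Lean on these libraries where they do the work, as an engineer would, in place of code of your own. Each camera call takes 0.05 s, during which the arm holds its last target. There are 200 camera calls.

## Working session

There is one attempt and no reset: what is moved stays moved. The work goes in short steps, each a Python script; the robot and the scene stay as the last script left them, time stands still between calls to the robot, and variables do not carry over. Pictures are saved under pics/ and viewed, at most 10 in all, crops included, and the job is handed in when it is done.

```bash
mkdir -p pics; ls
python3 - <<'E'
from bench import *
import cv2,pickle
d={}
for n in("scene","side","wrist"):
    d[n]=get_image(n); cv2.imwrite(f"pics/{n}0.png",d[n]["frame"])
    print(n,d[n]["camera_matrix"].tolist(),d[n]["view"].round(4).tolist(),[k for k in d[n]])
pickle.dump(d,open("d0.pkl","wb"))
print(state())
E
```

```text
pics
scene [[478.2160557923255, 0.0, 282.28637202992957], [0.0, 478.2160557923255, 213.36626423838487], [0.0, 0.0, 1.0]] [[0.216, 0.9762, -0.0177, -0.1326], [-0.5969, 0.1464, 0.7888, 0.3067], [0.7727, -0.1598, 0.6144, -1.7454], [0.0, 0.0, 0.0, 1.0]] ['frame', 'depth', 'camera_matrix', 'view']
side [[440.0389612118493, 0.0, 274.7412473152584], [0.0, 440.0389612118493, 205.3058260101063], [0.0, 0.0, 1.0]] [[-0.923, -0.3844, 0.0182, 0.5488], [0.2878, -0.6583, 0.6956, -0.2263], [-0.2554, 0.6472, 0.7182, -1.1233], [0.0, 0.0, 0.0, 1.0]] ['frame', 'depth', 'camera_matrix', 'view']
wrist [[325.19226210127806, 0.0, 274.12227053350813], [0.0, 325.19226210127806, 216.5519289355999], [0.0, 0.0, 1.0]] [[0.2691, -0.9631, -0.003, -0.5991], [0.9346, 0.2619, -0.2408, 0.0279], [0.2327, 0.062, 0.9706, -0.3902], [0.0, 0.0, 0.0, 1.0]] ['frame', 'depth', 'camera_matrix', 'view']
{'time': 0.15, 'joint_pos': array([-1.35470370e+00,  9.16859312e-02,  1.23159868e+00,  1.35191157e-05,
        1.81982226e+00, -5.67030670e-02]), 'dq': array([-0.00015022, -0.00206395, -0.00354076, -0.00018527, -0.00016333,
       -0.00166527]), 'joint_torque': array([ 1.60334817e-03, -4.47046065e+01, -4.06906557e+01,  6.99101854e-02,
        2.74709438e-02, -1.24913768e-04]), 'ee_pos': array([ 0.16160882, -0.57759902,  0.2297726 ]), 'ee_rot': array([-7.55227289e-04,  9.90711717e-01,  1.35976914e-01, -5.37422518e-05]), 'ft_force': array([0.61649357, 0.23611584, 0.32381414]), 'moment': array([-0.03201982, -0.02176059, -0.00572343]), 'finger_force': 0.0, 'finger_gap': 0.08784915921604365}
```

View pics/scene0.png

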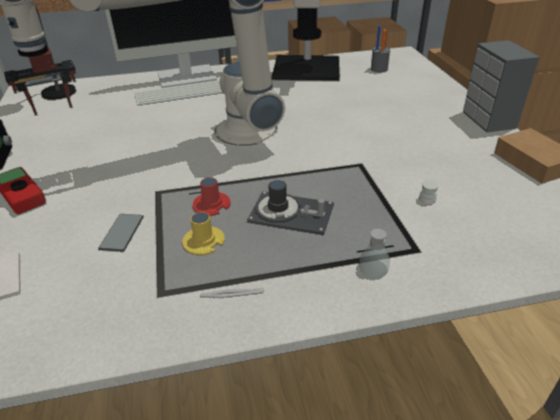

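View pics/side0.png

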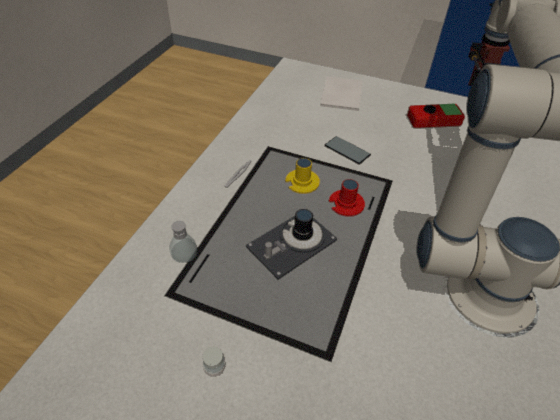

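Candidates for the lens are black on the pale flange (scene 278,200; side 303,228), red (scene 210,197; side 347,197) and yellow (scene 203,232; side 303,175). I choose the black one: it stands in the dark nest plate, and the bolt is at scene (320,208), side (270,248). I'll check this in a close crop.

Run:
```python
import cv2,pickle,numpy as np
d=pickle.load(open("d0.pkl","rb"))
a=d["scene"]["frame"][170:240,240:340];b=d["side"]["frame"][200:280,240:340]
f=lambda x:cv2.resize(x,None,fx=7,fy=7,interpolation=cv2.INTER_CUBIC)
a=cv2.resize(a,None,fx=4*1.0,fy=4,interpolation=cv2.INTER_CUBIC)
b=cv2.resize(b,None,fx=4,fy=4,interpolation=cv2.INTER_CUBIC)
o=np.zeros((320,800,3),np.uint8);o[:280,:400]=a;o[:,400:]=b
cv2.imwrite("pics/crop0.png",o)
```

```text
(no output)
```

View pics/crop0.png

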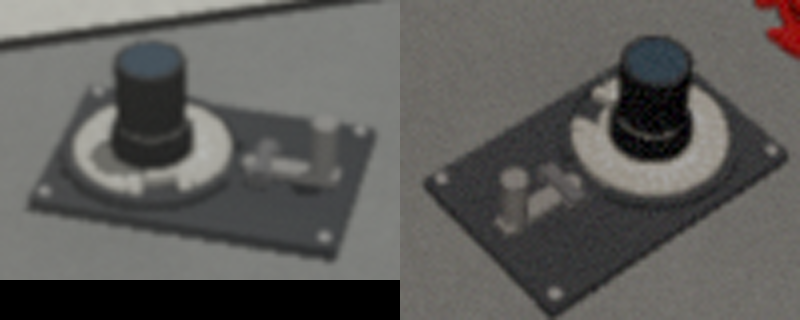

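The black lens sits in the nest. The notch seems to be at crop (160,184) in the scene view and (590,122) in the side view. The bolt post top is at (324,123) and (515,176). Next I'll triangulate these.

```bash
cat > h.py <<'E'
import numpy as np,cv2
def P(im):
    F=np.diag([1,-1,-1.]); return im["camera_matrix"]@F@im["view"][:3]
def tri(a,b,pa,pb):
    X=cv2.triangulatePoints(P(a),P(b),np.array(pa,float).reshape(2,1),np.array(pb,float).reshape(2,1)).ravel(); return X[:3]/X[3]
def onz(im,p,z):
    M=P(im); A=np.c_[M[:,0],M[:,1],M[:,2]*z+M[:,3]]; q=np.linalg.solve(A,[*p,1]); return q[:2]/q[2]
def Qdown(yaw):  # tool z down, closing line (tool y) at world angle yaw
    # tool y=(c,s,0), z=(0,0,-1), x=y cross z
    from scipy.spatial.transform import Rotation as R
    y=np.array([np.cos(yaw),np.sin(yaw),0]);z=np.array([0,0,-1.]);x=np.cross(y,z)
    q=R.from_matrix(np.c_[x,y,z]).as_quat(); return q[[3,0,1,2]]
E
python3 - <<'E'
from h import *;import pickle
d=pickle.load(open("d0.pkl","rb"));s,t=d["scene"],d["side"]
cs=lambda x,y:(240+x/4-.375,170+y/4-.375)
ct=lambda x,y:(240+(x-400)/4-.375,200+y/4-.375)
T=lambda n,a,b:print(n,tri(s,t,cs(*a),ct(*b)).round(4))
T("lens top",(151,61),(656,60))
T("post top",(324,123),(515,176))
T("notch",(160,184),(590,122))
# plate screws: scene (98,91),(361,131),(44,191),(324,237)  
print("screws s",[onz(s,cs(*p),.012).round(4) for p in((98,91),(361,131),(44,191),(324,237))])
print("screws t",[onz(t,ct(*p),.012).round(4) for p in((442,178),(771,150),(555,293))])
print("notch s,t",onz(s,cs(160,184),.020),onz(t,ct(590,122),.020))
print("post",onz(s,cs(324,123),.062),onz(t,ct(515,176),.062),"lens",onz(s,cs(151,61),.092),onz(t,ct(656,60),.092))
E
```

```text
lens top [0.5073 0.0118 0.0909]
post top [0.5642 0.1183 0.0605]
notch [0.5479 0.0111 0.0128]
screws s [array([ 0.423 , -0.0124]), array([0.5166, 0.1608]), array([ 0.5308, -0.0707]), array([0.6239, 0.1025])]
screws t [array([0.6247, 0.1039]), array([ 0.4246, -0.0103]), array([0.5173, 0.1616])]
notch s,t [0.55217865 0.00653733] [0.54788418 0.02273355]
post [0.56590719 0.1175544 ] [0.56384687 0.11984515] lens [0.50862698 0.01128157] [0.50712936 0.01315465]
```

Run:
```python
from bench import *
from h import *
import pickle
for y in range(-180,180,30):
    q=inverse_kinematics([.507,.012,.07],Qdown(np.radians(y))); print(y,None if q is None else np.round(q,2))
move_to([.507,.012,.25],Qdown(np.radians(-90)))
im=get_image("wrist");pickle.dump(im,open("w1.pkl","wb"));cv2.imwrite("pics/w1.png",im["frame"]);print(state()["joint_pos"],im["view"].round(3).tolist())
```

```text
-180 None
-150 [-0.04 -0.13  1.74 -0.    1.54  2.57]
-120 [-0.04 -0.13  1.74 -0.    1.54  2.05]
-90 [-0.04 -0.13  1.74 -0.    1.54  1.53]
-60 [-0.04 -0.13  1.74 -0.    1.54  1.  ]
-30 [-0.04 -0.13  1.74 -0.    1.54  0.48]
0 [-0.04 -0.13  1.74 -0.    1.54 -0.04]
30 [-0.04 -0.13  1.74 -0.    1.54 -0.57]
60 [-0.04 -0.13  1.74 -0.    1.54 -1.09]
90 [-0.04 -0.13  1.74 -0.    1.54 -1.61]
120 [-0.04 -0.13  1.74 -0.    1.54 -2.14]
150 None
[-4.46704332e-02 -1.53309508e-01  1.43595700e+00 -1.65538362e-04
  1.85912902e+00  1.52712425e+00] [[-0.001, -1.0, -0.001, 0.013], [0.97, -0.001, -0.241, -0.459], [0.241, -0.001, 0.97, -0.53], [0.0, 0.0, 0.0, 1.0]]
```

View pics/w1.png

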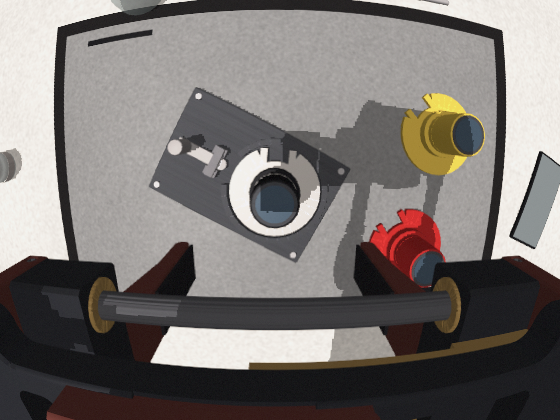

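The wrist view shows the flange at (275,190), with something notch-like at the top near (265,152) partly in shadow, and the post at (176,147). I'll enlarge that area.

Run:
```python
import cv2,pickle,numpy as np
f=pickle.load(open("w1.pkl","rb"))["frame"][135:245,220:330]
f=cv2.resize(f,(600,600),interpolation=cv2.INTER_CUBIC)
f=(255*(f/255.)**.5).astype(np.uint8)
cv2.imwrite("pics/w1c.png",f)
```

```text
(no output)
```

View pics/w1c.png

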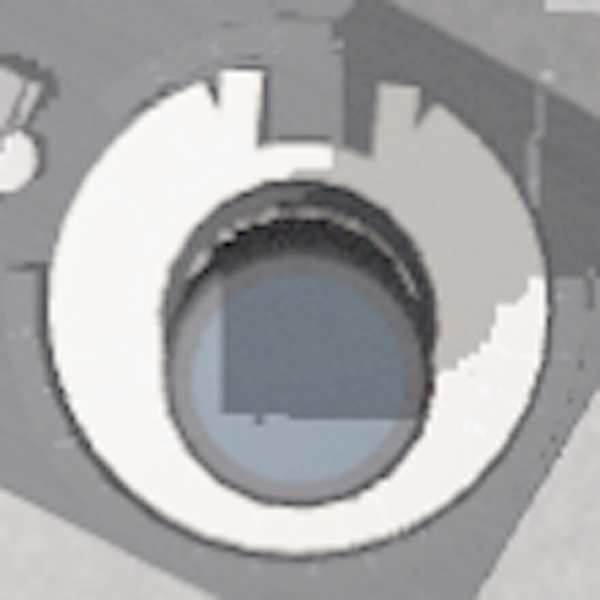

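The notch is between the two tabs at crop x 265 to 375, with its floor at y≈148. The bolt nose is at the left (10,160).

```bash
cat >> h.py <<'E'
def fish(im,p,z):
    K=im["camera_matrix"];V=im["view"];u=(np.array(p)-K[:2,2])/K[0,0];r=np.hypot(*u)
    c=np.array([*(u/r*np.sin(r)),np.cos(r)])*[1,-1,-1]
    d=V[:3,:3].T@c;o=-V[:3,:3].T@V[:3,3]; return (o+d*(z-o[2])/d[2])[:2]
E
python3 - <<'E'
from h import *;import pickle
im=pickle.load(open("w1.pkl","rb"));k=110/600
g=lambda x,y,z:fish(im,(220+x*k-.5,135+y*k-.5),z)
L=g(265,88,.02);R=g(375,90,.02);m=(L+R)/2
rim=np.array([g(*p,.02) for p in((50,310),(548,310),(300,553),(110,150),(125,485),(475,490))])
A=np.c_[2*rim,np.ones(len(rim))];c=np.linalg.lstsq(A,(rim**2).sum(1),rcond=None)[0];r=np.sqrt(c[2]+c[:2]@c[:2])
print("flange",c[:2],r,"notch",m,np.linalg.norm(L-R),np.degrees(np.arctan2(*(m-c[:2])[::-1])))
sc=[fish(im,p,.012) for p in((198,96),(341,171),(156,184),(293,255))]
print("screws",np.round(sc,4),"axis",np.mean(sc,0)-.038*np.array([np.cos(np.radians(61.7)),np.sin(np.radians(61.7))]))
print([np.degrees(np.arctan2(*(sc[a]-sc[b])[::-1])) for a,b in((0,1),(2,3))])
print("post",fish(im,(176,147),.062))
E
```

```text
flange [0.50817102 0.0114034 ] 0.055113791729159485 notch [0.55780994 0.00708402] 0.023682312339766087 -4.973114278845207
screws [[ 0.6266  0.1038]
 [ 0.5337 -0.07  ]
 [ 0.5191  0.1621]
 [ 0.4253 -0.0123]] axis [0.50815541 0.01244333]
[np.float64(61.869216738941425), np.float64(61.71479629989815)]
post [0.56597324 0.11737443]
```

Run:
```python
from bench import *
from h import *
import pickle
c=[.5082,.012]
move_to([*c,.15],Qdown(np.radians(-30)))
move_l([*c,.060],speed=.08)
close(); hold(.2); s=state(); print("gap",s["finger_gap"],s["finger_force"],s["ft_force"],s["joint_pos"])
q=s["joint_pos"].copy(); q0=q[5]
for i in range(1,5):
    q[5]=q0-np.radians(66.7)*i/4; movej(q)
    s=state();print(s["ft_force"].round(2),s["moment"].round(2))
hold(.2)
gripper_open(); move_l([*c,.25],speed=.15)
s=state();print(s["time"],s["joint_pos"].round(3))
move_to([*c,.25],Qdown(np.radians(-28.3)))
im=get_image("wrist");pickle.dump(im,open("w2.pkl","wb"));cv2.imwrite("pics/w2.png",im["frame"])
```

```text
gap 0.049826275474385 30.000091195106506 [-0.7200211   0.42890559  0.2900251 ] [-4.32777024e-02 -1.22521888e-01  1.74504796e+00  4.73009065e-05
  1.51916859e+00  4.80250934e-01]
[-0.56 -0.8  -0.38] [-0.02 -0.08  0.05]
[0.75 0.37 0.58] [-0.05 -0.1   0.11]
[-0.43 -0.41  0.66] [-0.04 -0.14  0.09]
[ 0.17 -0.32  0.39] [-0.02 -0.09 -0.  ]
9.675 [-0.043 -0.15   1.435  0.     1.859 -0.684]
```

View pics/w2.png

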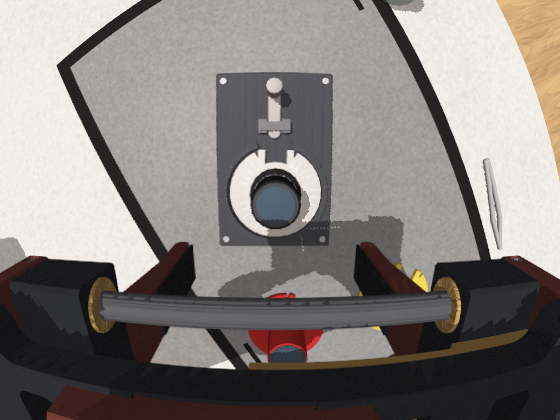

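The notch is at about (276,156), with the bolt at x≈275 in the same picture, so they are aligned. The post is at (275,86). I'll pinch the post and slide the bolt until it hits the stop.

Run:
```python
from bench import *
from h import *
import pickle
u=np.array([np.cos(np.radians(61.7)),np.sin(np.radians(61.7))])
p=np.array([.5655,.1180])
move_to([*p,.15],Qdown(np.radians(-28.3)))
move_l([*p,.041],speed=.08)
close(); s=state(); f0=s["ft_force"]; print("gap",s["finger_gap"],f0)
st=0
while st<.032:
    st+=.002; move_l([*(p-st*u),.041],speed=.03)
    s=state(); f=(s["ft_force"]-f0)[:2]@u; print(round(st,3),round(f,1),end="; ")
    if f>14: break
print((s["ee_pos"][:2]-[.508,.012])@u)
gripper_open(); move_l([*(p-st*u),.15],speed=.12)
c=[.5082,.012]
move_to([*c,.25],Qdown(np.radians(-28.3)))
im=get_image("wrist");pickle.dump(im,open("w3.pkl","wb"));cv2.imwrite("pics/w3.png",cv2.resize(im["frame"][60:260,190:360],None,fx=3,fy=3))
print(state()["time"],"post",(fish(im,(275,86),.062)-c)@u)
```

```text
gap 0.01757854633753613 [-4.3568647   1.66364171  2.31801638]
0.002 2.3; 0.004 2.1; 0.006 1.7; 0.008 2.2; 0.01 2.1; 0.012 2.8; 0.014 1.8; 0.016 1.9; 0.018 2.5; 0.02 2.5; 0.022 2.6; 0.024 2.1; 0.026 8.9; 0.028 16.5; 0.09684807473946642
20.4083 post 0.1210257026006018
```

View pics/w3.png

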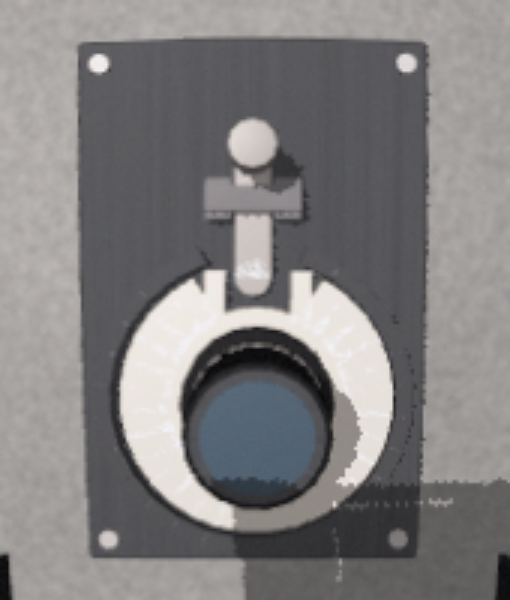

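The bolt's nose is inside the notch (crop 252,285) and the post has moved to (252,141). The force rose only after 24 mm, at the hard stop, and the lens is seated.

Run:
```python
from bench import *
from h import *
import pickle
im=pickle.load(open("w3.pkl","rb"));print(np.linalg.norm(fish(im,(274,107),.062)-[.5082,.012]))
print(job_done())
```

```text
0.09866363749068272
the job is handed in; nothing more can be done
None
```

The lens is turned so its notch faces the bolt, the bolt is slid home against its stop (post measured at 98.7 mm from the nest axis, 98 mm when home), and the job is handed in; no verdict was returned.

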